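# Snap the tall setting block onto the seamer's pegged seat

### The arm

A 6-joint arm with a two-finger parallel gripper is mounted at the origin on a cart in front of the work surface, level with it; the furniture and walls round the work are solid. World frame = base frame: x ahead of the robot, y to its left, z up, the work surface at z = 0. Lengths are in m, angles in rad, forces in N, time in s.
With the tool pointing down it reaches from about 0.325 to 0.9 m from the base axis. Payload 6.1 kg.
Tool frame: the origin (TCP) lies midway between the tips of the shut fingers; the grasp point (between the pads) lies 19 mm behind it; z points along the fingers, y is the line along which they close (so a half turn about z gives the same grasp; the last joint's range is limited). The gripper opens to 85 mm and grips with 20 to 120 N. Pads are 22 mm wide; open, the fingers measure 114 mm over their backs; the gripper's body (76 mm by 85 mm) begins 54 mm behind the grasp point. The pads swing forward as they close: fully open they stand 13 mm farther back than shut.
Start: joints at [1.191, 0.22, 1.526, -0, 1.395, -0.126], TCP at [0.157, 0.605, 0.209] pointing down, gripper open.
Joint ranges: [-2.98, 2.98], [-0.91, 2.08], [0.09, 2.57], [-1.24, 4.39], [0.2, 2.65], [-2.68, 2.68]. Speed limits (rad/s): [2.57, 2.57, 3.01, 3.14, 3.14, 3.14].

### API

Orientations are given as [roll, pitch, yaw] about the fixed x, y, z axes, in that order (R = Rz(yaw) Ry(pitch) Rx(roll)).
In Python, from plant import movep, move_l, set_joints, gripper_to, hold, inverse_kinematics, observe, get_image, get_calibration, Unreachable, job_done gives the robot as it stands. Calls block until the motion is done:
- movep(position, orientation): joint-space move of the TCP to a pose.
- move_l(position, feed=0.15, rotation=None, max_force=None): straight line of the TCP; rotation=None keeps the orientation; feed is the mean speed in m/s. With max_force (N) it stops when the force on the tool has changed by that much, and returns True; else False.
- set_joints(angles): joint-space move.
- gripper_to(opening, f_grip=None): finger opening in m; f_grip is the grip in N (None keeps the last); returns when the fingers have stopped.
- hold(seconds).
- inverse_kinematics(position, orientation): joint angles nearest the present ones, or None.
- observe(): the state.
- get_image(name): name is "scene" or "top" or "wrist"; returns (picture, depth): 384x512x3 uint8, red, green, blue; 384x512 float32, m along the optical axis (not along the pixel's ray), 0 where there is no reading.
- get_calibration(name): a dict with "intrinsics" (3x3 intrinsics, pixels), "world_from_camera" (4x4, takes a point from camera to world coordinates). Camera axes: x right, y down, z forward; pixel columns grow to the right and rows downward; lengths in m; the calibration is good to about 2 mm. A picture is of the moment at which its call begins: read the wrist's pose just before it. get_calibration takes no time and is no camera call; for the wrist camera it gives the pose at the moment of the call.
A pose or a line that the arm cannot do raises Unreachable and nothing moves.
- job_done(): hands the job in; it is judged then, once.
The state is a dict: "time_s": time; "q": joint angles; "joint_velocities": joint speeds; "joint_torque": joint torques, N m; "eef_pos": TCP position; "tcp_rot": TCP orientation; "ft_force": force on the tool from outside, world axes, zero at the start; "torque": the same for the moment, N m; "opening": finger opening in m; "grasp_force": force on a finger pad.
Only numpy, scipy, OpenCV 4.12 (cv2) and the standard library are available. Lean on these libraries where they do the work, as an engineer would, in place of code of your own. Each camera call takes 0.05 s, during which the arm holds its last target. There are 200 camera calls.

### The job

The can seamer is to be set with the tall setting block. First move the seaming roll that was left on the grey pegged seat into the tool tray, standing upright; then put the taller of the two aluminium setting blocks onto the seat, its large hole over the thick peg and its small hole over the thin one, and press it fully home until both spring catches have snapped over its foot. Let go, and leave the shorter block and everything else where it stands.

Things in the scene. Friction and masses are not known exactly. Their poses are not given: they have to be found in the camera images.
- work_board: Fixed plywood board 230 (x) x 612 (y) x 12 mm that covers the sink; the seat, both blocks, the bolt and the marker stand on its top, 12 mm above the table. Origin: centre of its underside.
- seat: Fixed seat: grey steel slab 164 (x) x 70 (y) x 20 mm with two upright steel pegs and a spring catch at each end. Origin: centre of its underside, on the work board; x along its length, z up. The catch housings are dark blocks 16 x 36 mm at x = +74 and -74 mm, reaching 46 mm above the board.
- seat_top (a point): Centre of the slab's top face, 20 mm above the board (32 mm above the table); same axes as the seat. The seated block's origin comes to this point with the block's x along the seat's x.
- peg_large (a point): Foot of the thick peg, on the slab's top face at x = +40 mm of the seat: 14 mm across, 26 mm high, the top 6 mm tapering to 8 mm across.
- peg_small (a point): Foot of the thin peg, on the slab's top face at x = -40 mm of the seat: 10 mm across, 26 mm high, the top 6 mm tapering to 4 mm across.
- catch_large (a joint): Slide of the spring roller catch at the thick peg's end: 0 = sprung in, up to 0.006 m pushed outward. Its roller (10 mm diameter, axis 16.6 mm above the slab top) overlaps the foot's end by 2 mm: the foot meets it 20.5 mm above the slab top, pushes it out, and fully down it springs back over the foot's top edge. Both catches together take about 13 N of push; the block's weight is not enough.
- catch_small (a joint): The same catch at the thin peg's end.
- tall_block: Taller setting block, loose, aluminium, 0.4 kg: foot plate 110 (x) x 60 x 12 mm; from its middle a column 48 (x) x 40 (y) mm up to 58 mm above the underside, topped by a round steel spigot 38 mm across, 68 mm tall in all. Origin: centre of the underside; z up. Through holes in the foot: 15.8 mm wide at x = +40 mm (large), 11.8 mm at x = -40 mm (small). This is the one to seat.
- tall_block_hole_large (a point): Lower mouth of its large hole (15.8 mm).
- tall_block_hole_small (a point): Lower mouth of its small hole (11.8 mm).
- short_block: Shorter setting block, loose, aluminium, 0.4 kg: foot plate 110 (x) x 60 x 12 mm; from its middle a column 48 (x) x 40 (y) mm up to 34 mm above the underside, topped by a round steel spigot 38 mm across, 44 mm tall in all. Origin: centre of the underside; z up. Through holes in the foot: 15.8 mm wide at x = +40 mm (large), 11.8 mm at x = -40 mm (small). Stays where it is.
- roll: Spare seaming roll, loose, bare steel, turned: 49 mm across up to 25 mm height, 42 mm across above, 34 mm tall, 0.16 kg; stands upright on the seat between the pegs. Origin: centre of its underside, z up.
- tool_tray: Fixed low sheet tray on the robot's right: 196 (x) x 326 (y) mm, floor 1.6 mm above the table, walls 2 mm thick and 22 mm high. Origin: centre of its underside on the table, x ahead. A screwdriver, a spanner and a hex key (fixed) lie in its near half, all at x < 20 mm; the far strip (x from 20 to 95 mm) is empty.
- peach_can: Bystander: tall drinks can, 66 mm across, 157 mm tall, upright; origin at the centre of its underside.
- jar: Bystander: clear sample jar with black lid, 62 mm across, 92 mm tall; origin at the centre of its underside.
- bolt: Bystander: hexagon bolt standing on its head, 18 mm across, 33 mm tall; origin at the centre of its underside.
- marker: Bystander: black marker pen lying flat, 130 mm long (its y), 15 mm thick; origin under its middle.
- ends: Bystander: stack of gold can ends, 65 mm across, 18 mm tall; origin at the centre of its underside.

How it is judged:
By the outcome, as a careful person would: the job done as asked, in the order asked, and still so for the second after the job is handed in, with the robot touching nothing.
It also fails if it takes over 64 s, if anything falls off the work surface, if the arm or the gripper's body presses on something with over 40 N, if the wrist force passes 120 N, or if a joint passes its speed limit or range.

## Working session

There is one attempt and no reset: what is moved stays moved. The work goes in short steps, each a Python script; the robot and the scene stay as the last script left them, time stands still between calls to the robot, and variables do not carry over. Pictures are saved under pics/ and viewed, at most 10 in all, crops included, and the job is handed in when it is done.

```bash
ls; mkdir -p pics; python3 - <<'E'
from plant import *
import cv2,numpy as np
for n in("scene","top"):
    p,d=get_image(n);c=get_calibration(n)
    cv2.imwrite(f"pics/{n}.png",p[:,:,::-1]);np.savez(f"{n}.npz",p=p,d=d,K=c["intrinsics"],T=c["world_from_camera"])
    print(n,np.round(c["intrinsics"],1).tolist(),np.round(c["world_from_camera"],3).tolist(),(d>0).mean())
print(observe())
E
```

```text
pics
scene [[497.9, 0.0, 254.6], [0.0, 497.9, 181.8], [0.0, 0.0, 1.0]] [[-0.904, -0.157, 0.398, -0.139], [-0.427, 0.38, -0.82, 1.389], [-0.023, -0.912, -0.411, 0.715], [0.0, 0.0, 0.0, 1.0]] 0.9958902994791666
top [[488.0, 0.0, 258.2], [0.0, 488.0, 193.9], [0.0, 0.0, 1.0]] [[-0.0, -0.994, 0.11, 0.342], [-1.0, -0.001, -0.007, 0.085], [0.007, -0.11, -0.994, 1.457], [0.0, 0.0, 0.0, 1.0]] 0.9960886637369791
{'time_s': 0.1, 'q': array([ 1.19091359e+00,  2.21178059e-01,  1.52750557e+00,  2.77532516e-05,
        1.39473023e+00, -1.26118784e-01]), 'joint_velocities': array([ 0.00193282, -0.0023723 , -0.00251247,  0.00110367,  0.00028853,
       -0.00025649]), 'joint_torque': array([ 1.02571805e-03, -4.98244679e+01, -3.90546513e+01, -2.12751174e-04,
        5.73975660e-03,  4.88297189e-06]), 'eef_pos': array([0.15668716, 0.60442122, 0.20778492]), 'tcp_rot': array([-3.13978935e+00, -2.56177766e-04,  2.88782359e+00]), 'ft_force': array([-0.25483325, -0.31421847,  0.30924372]), 'torque': array([-0.05974724,  0.02914289,  0.00505228]), 'grasp_force': 0.0, 'opening': 0.08513158901505645}
```

View pics/top.png

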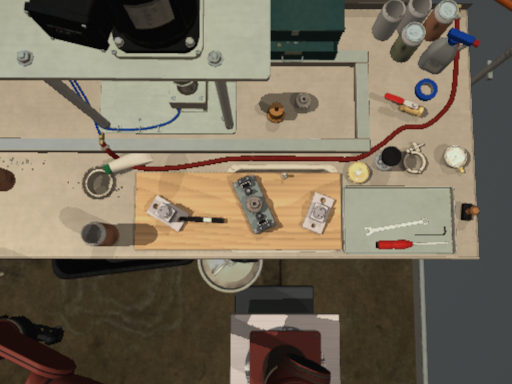

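View pics/scene.png

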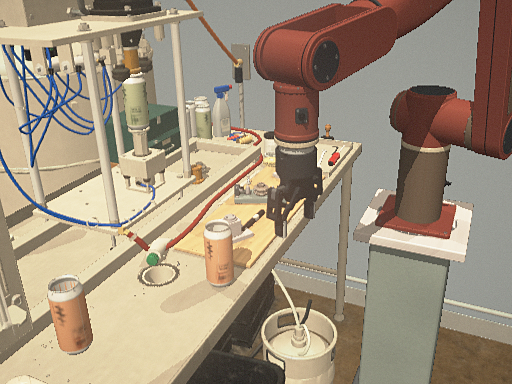

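The top view shows the left block at about (167,212), the seat with the roll at (255,204), the right block at (319,213) and the tray at (397,220). The scene view shows that the gripper is open and clear. Next I'll use the top depth to get heights and coarse positions.

```bash
cat > h.py <<'E'
import numpy as np,cv2
def cloud(d,K,T):
    v,u=np.mgrid[:d.shape[0],:d.shape[1]]
    P=np.stack([(u-K[0,2])/K[0,0]*d,(v-K[1,2])/K[1,1]*d,d],-1)
    return P@T[:3,:3].T+T[:3,3]
def ray(uv,K,T,z):
    """pixels (N,2) onto plane height z"""
    uv=np.atleast_2d(uv).astype(float)
    r=np.c_[(uv[:,0]-K[0,2])/K[0,0],(uv[:,1]-K[1,2])/K[1,1],np.ones(len(uv))]@T[:3,:3].T
    return (T[:3,3]+r*((z-T[2,3])/r[:,2])[:,None])
E
python3 - <<'E'
from h import *
f=np.load("top.npz");W=cloud(f["d"],f["K"],f["T"]);p=f["p"]
for n,(u0,v0,u1,v1) in dict(left=(143,190,192,236),seat=(230,170,280,240),right=(298,186,340,240)).items():
    w=W[v0:v1,u0:u1].reshape(-1,3);print(n)
    for lo,hi in((.018,.03),(.03,.045),(.045,.06),(.06,.075),(.075,.09)):
        m=(w[:,2]>lo)&(w[:,2]<hi);q=w[m]
        if len(q)>8: 
            a=cv2.minAreaRect(q[:,:2].astype(np.float32)*1000);print(lo,len(q),q.mean(0).round(3),np.round(a[0],0),np.round(a[1],0),round(a[2]))
t=W[190:250,345:452];
for u,v in((345,190),(453,190),(345,250),(452,250),(255,204),(385,200)): print(u,v,W[v,u].round(3))
cv2.imwrite("pics/topc.png",cv2.resize(p[165:255,130:460],None,fx=2.4,fy=2.4,interpolation=cv2.INTER_CUBIC)[:,:,::-1])
E
```

```text
left
0.018 495 [0.442 0.336 0.023] [440. 344.] [146. 127.] 83
0.03 26 [0.443 0.325 0.034] [444. 338.] [113.  48.] 57
0.045 13 [0.438 0.323 0.053] [451. 327.] [58. 28.] 20
0.06 136 [0.444 0.34  0.069] [445. 341.] [48. 40.] 59
0.075 106 [0.445 0.341 0.079] [445. 342.] [34. 34.] 11
seat
0.018 300 [0.465 0.086 0.027] [466.  88.] [143. 196.] 90
0.03 626 [0.473 0.088 0.033] [472.  88.] [163.  70.] 24
0.045 369 [0.471 0.088 0.055] [472.  88.] [163.  48.] 27
0.06 94 [0.472 0.089 0.064] [473.  88.] [160.  35.] 23
right
0.018 512 [ 0.445 -0.1    0.023] [ 449. -103.] [122. 144.] 89
0.03 58 [ 0.443 -0.098  0.041] [ 451. -101.] [44. 68.] 72
0.045 180 [ 0.447 -0.1    0.052] [ 446. -100.] [39. 47.] 68
345 190 [ 0.515 -0.186 -0.001]
453 190 [ 0.512 -0.502  0.025]
345 250 [ 0.336 -0.178  0.027]
452 250 [ 0.335 -0.499  0.005]
255 204 [0.469 0.085 0.036]
385 200 [ 0.484 -0.305  0.002]
```

View pics/topc.png

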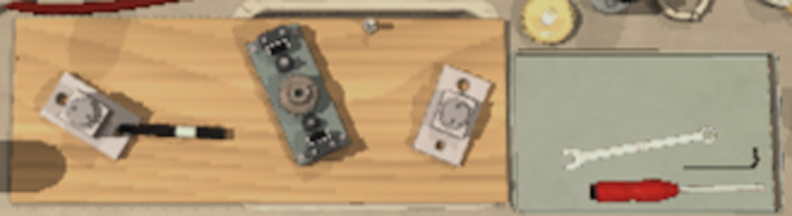

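The crop shows that the left block is the tall one, with its spigot top at z≈0.08. Its centre is near (0.445, 0.341), and the marker lies against its right side. The seat is at about (0.472, 0.088) with yaw about 24°. The tray's far strip is empty. Now I'll take aligned wrist views over the block and then the seat.

```bash
python3 - <<'E'
from plant import *
from h import *
def snap(n):
    c=get_calibration("wrist");o=observe();p,d=get_image("wrist")
    cv2.imwrite(f"pics/{n}.png",p[:,:,::-1]);np.savez(f"{n}.npz",p=p,d=d,K=c["intrinsics"],T=c["world_from_camera"])
    print(n,o["time_s"],o["eef_pos"].round(4),o["tcp_rot"].round(4),o["q"].round(2),c["world_from_camera"].round(3).tolist())
movep([.445,.341,.26],[np.pi,0,1.0]);hold(.3);snap("wb")
movep([.472,.088,.26],[np.pi,0,.42]);hold(.3);snap("ws")
E
```

```text
wb 1.8667 [0.4446 0.3415 0.2599] [-3.1414e+00  3.0000e-04  1.0013e+00] [0.51 0.04 1.63 0.   1.47 1.08] [[0.843, -0.509, -0.175, 0.49], [-0.539, -0.796, -0.275, 0.413], [0.0, 0.326, -0.945, 0.425], [0.0, 0.0, 0.0, 1.0]]
ws 3.2167 [0.472  0.0889 0.2599] [-3.1414e+00  1.0000e-04  4.2180e-01] [ 0.02 -0.16  1.82  0.    1.48  1.17] [[0.41, -0.862, -0.297, 0.549], [-0.912, -0.388, -0.134, 0.124], [0.0, 0.326, -0.945, 0.425], [0.0, 0.0, 0.0, 1.0]]
```

View pics/wb.png

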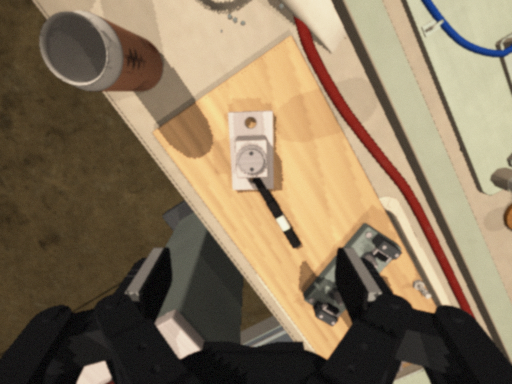

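View pics/ws.png

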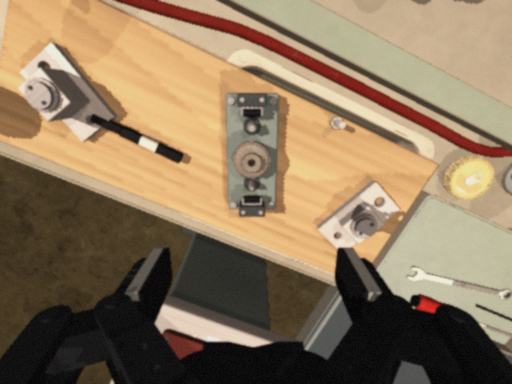

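The block view shows one hole visible at (251,122) and the spigot at (251,160), with the near hole hidden. The seat view shows pegs at about (251,126) and (251,183), and the roll at (251,160). I'll zoom in to tell the sizes apart.

```bash
python3 - <<'E'
from h import *
f=np.load("wb.npz");g=np.load("ws.npz");print(f["K"].round(1).tolist())
a=[cv2.resize(im[85:220,c0:c0+90],None,fx=4.3,fy=4.3,interpolation=cv2.INTER_CUBIC) for im,c0 in((f["p"],207),(g["p"],207))]
cv2.imwrite("pics/zoom.png",np.hstack(a)[:,:,::-1])
for n,f in(("b",f),("s",g)):
    W=cloud(f["d"],f["K"],f["T"])
    w=W[85:222,222:284].reshape(-1,3)
    for lo,hi in((.02,.028),(.029,.036),(.050,.056),(.056,.061),(.064,.0675),(.068,.074),(.077,.083)):
        q=w[(w[:,2]>lo)&(w[:,2]<hi)]
        if len(q)>8:
            r=cv2.minAreaRect(q[:,:2].astype(np.float32)*1000);print(n,lo,len(q),q[:,2].mean().round(4),np.round(r[0],1),np.round(r[1],1),round(r[2],1))
E
```

```text
[[288.5, 0.0, 253.0], [0.0, 288.5, 190.2], [0.0, 0.0, 1.0]]
b 0.02 2188 0.0246 [433.3 320.6] [167.1  69. ] 65.1
b 0.029 21 0.0325 [446.9 303.7] [139.1  28.5] 82.7
b 0.05 23 0.0528 [456.7 365.3] [ 0.8 38.7] 59.8
b 0.056 22 0.0592 [458.  364.9] [ 0.6 35.4] 58.4
b 0.064 15 0.0659 [456.3 365.5] [ 0.9 35.9] 59.4
b 0.068 568 0.0707 [444.4 345.3] [47.9 39.7] 58.3
b 0.077 457 0.0802 [445.  345.4] [28.9 28.2] 57.3
s 0.029 3605 0.0323 [471.5  90.1] [163.1  69.9] 24.0
s 0.05 824 0.0537 [477.   92.4] [152.1  47.8] 22.8
s 0.056 1200 0.0578 [471.7  91. ] [162.3  43.2] 24.3
s 0.064 223 0.0661 [469.4  89.3] [22.5 23. ] 23.8
```

View pics/zoom.png

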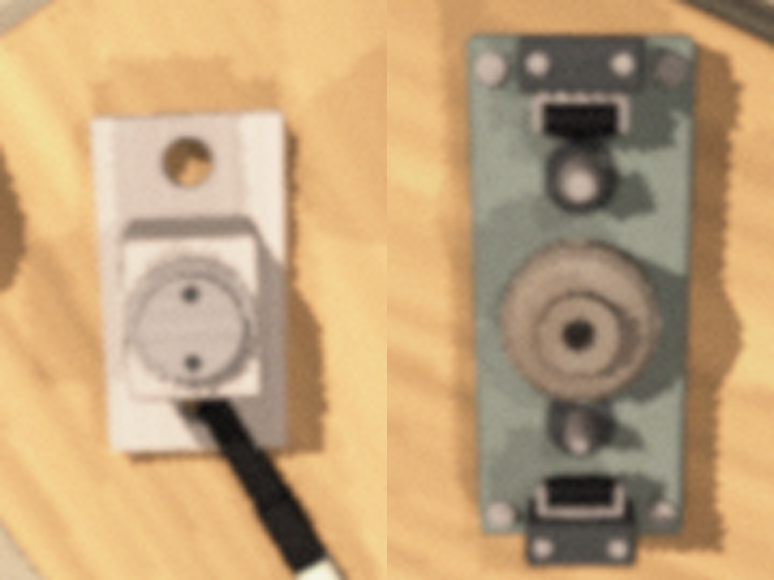

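The visible hole measures about 16 mm against the 60 mm foot, so it is the large one and the block's yaw is about 58°. The marker's end seems to reach over the block's foot. I'll check the marker's heights and the peg widths.

```bash
python3 - <<'E'
from h import *
def loc(W,c,yaw):
    R=np.array([[np.cos(yaw),-np.sin(yaw)],[np.sin(yaw),np.cos(yaw)]]);L=W.copy()*1000;L[...,:2]=(W[...,:2]-c)@R*1000;return L
g=np.load("ws.npz");L=loc(cloud(g["d"],g["K"],g["T"]),[.4716,.0901],np.radians(24))
for s in(40,-40):
    m=(abs(L[...,0]-s)<13)&(abs(L[...,1])<15)
    for lo,hi in((38,44),(44,50),(50,54),(54,57),(57,62)):
        q=L[m&(L[...,2]>lo)&(L[...,2]<hi)]
        if len(q): print(s,lo,len(q),"x",q[:,0].min().round(1),q[:,0].max().round(1),"y",q[:,1].min().round(1),q[:,1].max().round(1))
for n,bins in(("wb",0),("ws",0)):
    f=np.load(n+".npz");L=loc(cloud(f["d"],f["K"],f["T"]),[.4447,.3454],np.radians(58.3));p=f["p"]
    m=(p.max(2)<75)&(L[...,2]>14)&(L[...,2]<55)&(L[...,0]>-190)&(L[...,0]<-18)&(abs(L[...,1])<80)
    q=L[m]
    for a in range(-150,-20,10):
        r=q[(q[:,0]>a)&(q[:,0]<=a+10)]
        if len(r)>2: print(n,a,len(r),"y",np.median(r[:,1]).round(0),"z",np.percentile(r[:,2],[10,50,90]).round(0))
    w=L[(L[...,2]>22.5)&(L[...,2]<26.5)&(p.min(2)>110)&(abs(L[...,0])<75)&(abs(L[...,1])<45)]
    print("foot",np.percentile(w[:,0],[1,99]).round(1),np.percentile(w[:,1],[1,99]).round(1))
E
```

```text
40 38 3 x 44.4 46.8 y -4.9 0.3
40 44 4 x 42.6 46.4 y -6.1 2.9
40 50 28 x 33.2 46.7 y -6.1 6.6
40 54 30 x 34.6 45.8 y -4.8 5.3
40 57 39 x 36.3 44.9 y -3.5 4.0
-40 38 7 x -37.8 -35.4 y -4.1 4.3
-40 44 9 x -37.8 -34.9 y -4.0 4.2
-40 50 17 x -52.9 -35.4 y -4.0 4.2
-40 54 17 x -43.3 -37.4 y -4.0 4.1
-40 57 10 x -42.4 -36.5 y -2.6 1.4
wb -150 48 y -65.0 z [26. 27. 28.]
wb -140 55 y -60.0 z [26. 27. 28.]
wb -130 44 y -56.0 z [26. 27. 28.]
wb -100 38 y -37.0 z [26. 27. 28.]
wb -90 61 y -33.0 z [25. 27. 28.]
wb -80 65 y -27.0 z [25. 27. 28.]
wb -70 55 y -22.0 z [25. 26. 27.]
wb -60 60 y -15.0 z [25. 26. 27.]
wb -50 56 y -9.0 z [24. 26. 27.]
wb -40 10 y -7.0 z [22. 25. 26.]
foot [-54.9  54. ] [-28.9  29.6]
ws -150 78 y -67.0 z [24. 27. 28.]
ws -140 83 y -62.0 z [23. 27. 28.]
ws -130 76 y -57.0 z [22. 26. 28.]
ws -120 6 y -58.0 z [19. 22. 25.]
ws -100 66 y -37.0 z [24. 27. 28.]
ws -90 94 y -34.0 z [23. 26. 28.]
ws -80 84 y -28.0 z [22. 26. 27.]
ws -70 86 y -23.0 z [21. 26. 27.]
ws -60 83 y -16.0 z [23. 26. 27.]
ws -50 66 y -9.0 z [24. 26. 27.]
ws -40 8 y -7.0 z [15. 24. 26.]
foot [-55.3  53.8] [-29.3  29.2]
```

The thick peg is at the far end (wide top), so the seat's yaw is 24°. The marker lies flat with its end right at the block's foot, so the block must be lifted straight up. First I'll move the roll.

```bash
python3 - <<'E'
from plant import *
from h import *
g=np.load("ws.npz");W=cloud(g["d"],g["K"],g["T"])
q=W[(W[...,2]>.0555)&(W[...,2]<.0595)&(np.hypot(W[...,0]-.4716,W[...,1]-.0901)<.027)][:,:2]
(c,r)=cv2.minEnclosingCircle(q.astype(np.float32)*1000);print("roll",c,r)
t=np.load("top.npz");T=cloud(t["d"],t["K"],t["T"]);m=(T[...,2]>.016)&(T[...,2]<.028);m[:, :343]=0;m[:180]=0;m[255:]=0
print("tray far wall x",np.median(T[m&(T[...,0]>.505)],0),"side",T[m][:,1].min(),T[m&(T[...,0]<.51)][:,1].max())
x,y=np.array(c)/1000;y0=np.radians(24)
gripper_to(.085)
movep([x,y,.11],[np.pi,0,y0]);print(move_l([x,y,.034],.12,max_force=15))
gripper_to(.03,30);o=observe();print(o["opening"],o["grasp_force"],o["eef_pos"],o["ft_force"],o["time_s"])
move_l([x,y,.15],.12);hold(.2)
c=get_calibration("wrist");p,d=get_image("wrist");np.savez("wr.npz",p=p,d=d,K=c["intrinsics"],T=c["world_from_camera"],e=observe()["eef_pos"])
o=observe();print(o["opening"],o["grasp_force"],o["eef_pos"],o["ft_force"])
W=cloud(d,c["intrinsics"],c["world_from_camera"]);dz=.034-.15
q=W[(W[...,2]-.116>.0555)&(W[...,2]-.116<.0595)&(np.hypot(W[...,0]-x,W[...,1]-y)<.03)][:,:2]
print("held roll seen at",cv2.minEnclosingCircle(q.astype(np.float32)*1000),len(q))
cv2.imwrite("pics/wr.png",p[:,:,::-1])
E
```

```text
roll (469.2061767578125, 89.91452026367188) 23.14214515686035
tray far wall x [ 0.52431175 -0.31886051  0.02331119] side -0.6763418459917037 -0.17262611493772084
False
0.0305920855981465 19.288692520131008 [0.46983627 0.09000274 0.03512934] [-3.52710623  0.44799278  8.487617  ] 5.4917
0.029739018570293686 0.0 [0.46878277 0.08988544 0.14933076] [ 0.02447005 -0.27243875 -0.14809054]
held roll seen at ((468.54833984375, 89.7287826538086), 17.690277099609375) 41
```

View pics/wr.png

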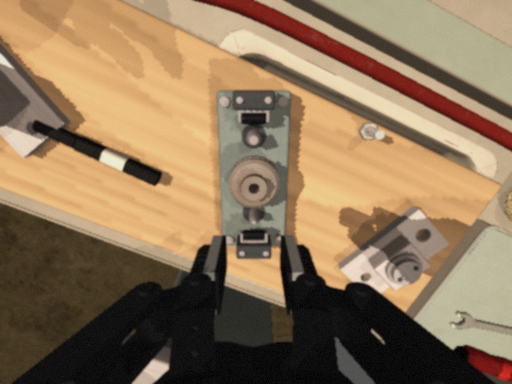

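The roll was not picked up: it still stands on the seat at (253,183), and the fingers are shut to 30 mm, empty. I need to understand the profile and position before retrying.

```bash
python3 - <<'E'
from h import *
c0=np.array([.4716,.0901]);yaw=np.radians(24);R=np.array([[np.cos(yaw),-np.sin(yaw)],[np.sin(yaw),np.cos(yaw)]])
for n in("ws","wr"):
    g=np.load(n+".npz");W=cloud(g["d"],g["K"],g["T"]);L=(W*1000);L[...,:2]=(W[...,:2]-c0)@R*1000
    print(n)
    for lo,hi in((31,34),(50,54),(54,56),(56,58),(58,60),(60,62),(62,64),(64,66),(66,68),(68,72)):
        q=L[(L[...,2]>lo)&(L[...,2]<hi)&(abs(L[...,0]+3)<(90 if lo==31 else 33))&(abs(L[...,1])<40)]
        if len(q)>4:print(lo,len(q),"x",np.percentile(q[:,0],[2,98]).round(1),"y",np.percentile(q[:,1],[2,98]).round(1))
g=np.load("wr.npz");K,T=g["K"],g["T"]
for P in(g["e"],[*g["e"][:2],.032]):
    X=T[:3,:3].T@(np.array(P)-T[:3,3]);u=K@X;print("proj",u[:2]/u[2])
E
```

```text
ws
31 3064 x [-73.1  77.6] y [-33.2  33.4]
50 105 x [-35.8  21.5] y [-23.5  23.8]
54 219 x [-24.9  20.2] y [-22.1  23.7]
56 389 x [-22.9  17.3] y [-19.4  19.7]
58 89 x [-20.   11.8] y [-16.7  15.7]
60 14 x [-8.1  9. ] y [-7.5 11.4]
62 6 x [-7.4  8.1] y [-9.6  8.7]
64 102 x [-13.6   8.4] y [-10.2  11.6]
66 127 x [-13.2   8.7] y [-10.1  11.5]
wr
31 5498 x [-67.9  77.6] y [-32.9  33.4]
50 175 x [-35.6  21.7] y [-23.5  24. ]
54 411 x [-25.2  20.4] y [-22.5  22.9]
56 773 x [-21.6  17.1] y [-19.6  19.9]
58 131 x [-19.2  13.7] y [-15.8  15.2]
60 30 x [-9.5  9.5] y [-10.4   8.9]
62 18 x [-7.9  9.3] y [-5.5 10. ]
64 182 x [-13.3   9. ] y [-10.7  11.2]
66 259 x [-12.7   8.6] y [-10.6  11. ]
proj [253.34356411 230.84127887]
proj [253.230485   177.90452314]
```

The roll has not moved, and its upper part looks conical. The pads closed on that taper and slid off. I need to grip lower on the 49 mm barrel. I'll open the fingers just wider than the roll, lower them until the tips touch the slab, back off 1.5 mm and close.

```bash
python3 - <<'E'
from plant import *
from h import *
y0=np.radians(24);c=np.array([.4716,.0901])+np.array([np.cos(y0)*-.0022-np.sin(y0)*.0003,np.sin(y0)*-.0022+np.cos(y0)*.0003]);x,y=c
def rep(s):
    o=observe();print(s,round(o["time_s"],2),"op",o["opening"].round(4),"gf",round(float(o["grasp_force"]),1),o["eef_pos"].round(4),o["ft_force"].round(1))
gripper_to(.060,25);rep("hi")
move_l([x,y,.05],.12,max_force=8);rep("50")
print(move_l([x,y,.012],.03,max_force=5));rep("touch")
z=observe()["eef_pos"][2]
move_l([x,y,z+.0015],.03);rep("up")
gripper_to(.040,40);rep("closed")
E
```

```text
Traceback (most recent call last):
AttributeError: 'float' object has no attribute 'round'
```

```bash
cat >> h.py <<'E'
from plant import *
def rep(s):
    o=observe();print(s,round(o["time_s"],2),"op",round(float(o["opening"]),4),"gf",round(float(o["grasp_force"]),1),o["eef_pos"].round(4),o["ft_force"].round(1))
def frame(c,deg,x=0,y=0):
    a=np.radians(deg);return np.array([c[0]+np.cos(a)*x-np.sin(a)*y,c[1]+np.sin(a)*x+np.cos(a)*y])
E
python3 - <<'E'
from h import *
x,y=frame([.4716,.0901],24,-.0022,.0003)
move_l([x,y,.05],.12,max_force=8);rep("50")
print(move_l([x,y,.012],.03,max_force=5));rep("touch")
z=observe()["eef_pos"][2]
move_l([x,y,z+.0015],.03);rep("up")
gripper_to(.040,40);rep("closed")
E
```

```text
50 8.24 op 0.0603 gf 0.0 [0.4702 0.0895 0.0507] [ 1.1 -1.2  0.6]
False
touch 9.66 op 0.0602 gf 0.0 [0.4697 0.0895 0.0122] [ 0.5  0.4 -0.4]
up 9.91 op 0.0602 gf 0.0 [0.4698 0.0895 0.0141] [ 0.3 -0.2 -0.7]
closed 10.18 op 0.0462 gf 41.1 [0.4697 0.0896 0.0142] [-2.3  0.4  5.3]
```

```bash
python3 - <<'E'
from h import *
x,y=frame([.4716,.0901],24,-.0022,.0003)
gripper_to(.030,60);rep("firm")
move_l([x,y,.05],.06);rep("lift1")
move_l([x,y,.14],.15);hold(.1);rep("lift2")
c=get_calibration("wrist");p,d=get_image("wrist");np.savez("wr2.npz",p=p,d=d,K=c["intrinsics"],T=c["world_from_camera"],e=observe()["eef_pos"])
cv2.imwrite("pics/wr2.png",p[:,:,::-1])
E
```

```text
firm 10.39 op 0.046 gf 60.5 [0.4697 0.0896 0.0144] [-2.7  0.5  6.6]
lift1 11.15 op 0.046 gf 61.4 [0.4693 0.0895 0.0499] [-0.7 -0.2 -1.7]
lift2 12.0 op 0.0458 gf 61.4 [0.4683 0.0894 0.1384] [-0.7 -0.1 -1.2]
```

View pics/wr2.png

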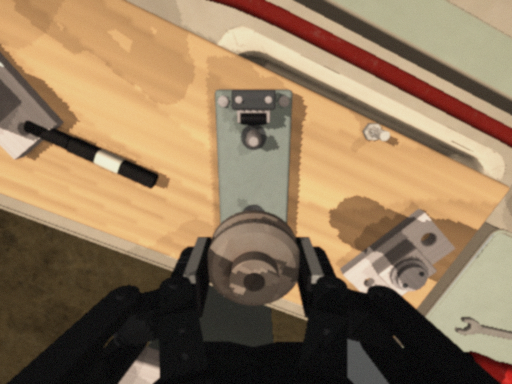

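The roll is held at (253,262). Next I'll place it in the tray.

```bash
python3 - <<'E'
from h import *
g=np.load("wr2.npz");W=cloud(g["d"],g["K"],g["T"]);e=g["e"]
q=W[(np.hypot(W[...,0]-e[0],W[...,1]-e[1])<.011)&(W[...,2]>.12)]
q=q[abs(q[:,2]-np.median(q[:,2]))<.006]
A=np.c_[q[:,:2]-q[:,:2].mean(0),np.ones(len(q))];s=np.linalg.lstsq(A,q[:,2],rcond=None)[0];print("roll top slope deg",np.degrees(s[:2]).round(1),"z-TCP",s[2]-e[2],len(q))
P=[.485,-.29]
movep([*P,.13],[np.pi,0,0.]);rep("over")
move_l([*P,.0],.12,max_force=12);rep("low")
print(move_l([*P,-.024],.02,max_force=4));rep("touch")
gripper_to(.060);hold(.1);rep("open")
move_l([*P,.13],.15);hold(.1)
c=get_calibration("wrist");p,d=get_image("wrist");W=cloud(d,c["intrinsics"],c["world_from_camera"])
for lo,hi in((.020,.0275),(.028,.033),(.033,.040)):
    q=W[(W[...,2]>lo)&(W[...,2]<hi)&(np.hypot(W[...,0]-P[0],W[...,1]-P[1])<.032)]
    print(lo,len(q),q.mean(0).round(4) if len(q) else "")
cv2.imwrite("pics/tray.png",p[:,:,::-1])
E
```

```text
roll top slope deg [1.6 0.9] z-TCP 0.05121301126095057 1318
over 13.47 op 0.0459 gf 61.4 [ 0.4853 -0.2889  0.1299] [ 0.4 -0.3 -1.6]
low 14.7 op 0.0457 gf 61.4 [ 0.4857 -0.2906  0.001 ] [ 0.2 -0.3 -0.6]
True
touch 15.5 op 0.046 gf 62.2 [ 0.4848 -0.2899 -0.0159] [-1.   0.9  5.6]
open 15.89 op 0.0601 gf 0.0 [ 0.4839 -0.2891 -0.017 ] [-0.1 -0.4 -0.2]
0.02 1228 [ 0.487  -0.2903  0.0255]
0.028 107 [ 0.4891 -0.29    0.0294]
0.033 420 [ 0.4848 -0.29    0.0358]
```

The roll stands upright in the tray, with its top seen at z = 35.8 mm. Next is the tall block.

```bash
python3 - <<'E'
from h import *
x,y=.4447,.3454;a=np.radians(58.3)
gripper_to(.085)
movep([x,y,.17],[np.pi,0,a]);rep("over")
print(move_l([x,y,.02],.12,max_force=12));rep("down")
gripper_to(.030,100);rep("grip")
move_l([x,y,.045],.05);rep("lift1")
move_l([x,y,.14],.12);hold(.15);rep("lift2")
c=get_calibration("wrist");p,d=get_image("wrist");np.savez("wk.npz",p=p,d=d,K=c["intrinsics"],T=c["world_from_camera"],e=observe()["eef_pos"])
cv2.imwrite("pics/wk.png",p[:,:,::-1])
e=observe()["eef_pos"];R=np.array([[np.cos(a),-np.sin(a)],[np.sin(a),np.cos(a)]])
W=cloud(d,c["intrinsics"],c["world_from_camera"]);L=(W-e)*1000;L[...,:2]=L[...,:2]@R
for lo,hi in((1,7),(45,55),(56,66)):
    q=L[(L[...,2]>lo)&(L[...,2]<hi)&(abs(L[...,0])<70)&(abs(L[...,1])<45)]
    if len(q)>9:
        r=cv2.minAreaRect(q[:,:2].astype(np.float32));print(lo,len(q),q.mean(0).round(1),np.round(r[0],1),np.round(r[1],1),round(r[2],1),np.percentile(q[:,0],[1,99]).round(1),np.percentile(q[:,1],[1,99]).round(1))
E
```

```text
over 19.82 op 0.085 gf 0.0 [0.4452 0.3447 0.1699] [-0.3  0.1  0.4]
False
down 21.22 op 0.085 gf 0.0 [0.4454 0.3458 0.0209] [ 1.   0.4 -0.1]
grip 21.71 op 0.0384 gf 101.9 [0.4453 0.3458 0.0208] [0.1 0.3 4. ]
lift1 22.36 op 0.0381 gf 101.0 [0.4446 0.3454 0.045 ] [-0.1 -0.5 -4.6]
lift2 23.45 op 0.0384 gf 101.0 [0.4439 0.345  0.1387] [-0.3 -0.3 -3.6]
1 5821 [35.4  0.1  3.1] [-0.4 -0.2] [110.3  60.2] 0.8 [ 1.8 54.5] [-29.4  29.8]
45 4849 [ 9.8 -0.1 50.3] [ 0.1 -0.3] [48.6 65.5] 1.1 [-22.9  23.9] [-31.1  30.8]
56 4233 [ 2.3 -0.2 59.6] [-0.2 -0.1] [75.4 30.5] 85.9 [-13.5  14.2] [-28.3  28.1]
```

View pics/wk.png

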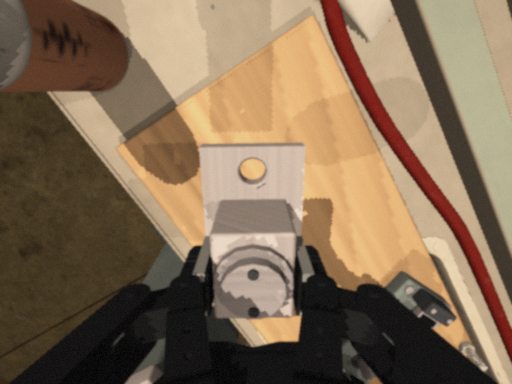

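The tall block is held square and centred within about 0.5 mm, with the large hole forward at (253,169). The view no longer reaches the marker, so I'll check it later with the top camera. Now I'll go to the seat.

```bash
python3 - <<'E'
from h import *
P=frame([.4716,.0901],24,.0007,.0003);a=np.radians(24)
p,d=get_image("top");np.savez("top2.npz",p=p,d=d)
movep([*P,.15],[np.pi,0,a])
move_l([*P,.072],.12,max_force=12);hold(.3);rep("above")
o=observe();print(np.degrees(o["tcp_rot"]).round(2))
C=2*P-o["eef_pos"][:2] if np.abs(P-o["eef_pos"][:2]).max()<.003 else P
move_l([*C,.072],.02);hold(.2);rep("corr")
print(move_l([*C,.0635],.02,max_force=8));rep("pegs")
E
```

```text
above 25.66 op 0.0383 gf 100.9 [0.4727 0.0906 0.0727] [ 0.6  0.5 -4.4]
[ 1.7997e+02 -7.0000e-02  2.4000e+01]
corr 26.11 op 0.0382 gf 100.9 [0.4716 0.0907 0.072 ] [ 0.3 -0.3 -3.8]
False
pegs 26.68 op 0.0383 gf 100.9 [0.4715 0.0907 0.0633] [ 0.5 -0.5 -3.9]
```

The block is on the peg tips with no contact force. Now I'll press it home.

```bash
python3 - <<'E'
from h import *
P=frame([.4716,.0901],24,.0007,.0003)
for z in(.057,.051,.046,.043,.040):
    s=move_l([*P,z],.02,max_force=35);rep(("STOP" if s else "ok")+str(z))
    if s: break
E
```

```text
ok0.057 27.16 op 0.0379 gf 101.3 [0.4722 0.0906 0.057 ] [-0.3 -0.1 -0.8]
ok0.051 27.61 op 0.0384 gf 100.7 [0.4718 0.0905 0.0503] [ 1.1 -0.4 -5.9]
ok0.046 28.01 op 0.0388 gf 100.8 [0.4717 0.0906 0.0453] [ 0.6 -1.5 -7.6]
ok0.043 28.31 op 0.0384 gf 101.3 [0.4714 0.0908 0.0422] [  1.1  -0.3 -12.6]
ok0.04 28.61 op 0.0382 gf 102.4 [0.4724 0.0908 0.0408] [-3.5  1.8  2.8]
```

```bash
python3 - <<'E'
from h import *
P=frame([.4716,.0901],24,.0007,.0003)
print(move_l([*P,.035],.02,max_force=25));rep("press")
gripper_to(.060);hold(.1);rep("open")
gripper_to(.085)
move_l([*P,.26],.15);hold(.2)
e=observe()["eef_pos"];c=get_calibration("wrist");p,d=get_image("wrist");W=cloud(d,c["intrinsics"],c["world_from_camera"])
a=np.radians(24);R=np.array([[np.cos(a),-np.sin(a)],[np.sin(a),np.cos(a)]]);L=W*1000;L[...,:2]=(W[...,:2]-[.4716,.0901])@R*1000
for n,lo,hi,bx in(("foot",41,47,58),("spigot",96,104,20),("slab",29,35,85)):
    q=L[(L[...,2]>lo)&(L[...,2]<hi)&(abs(L[...,0])<bx)&(abs(L[...,1])<36)];print(n,len(q),np.median(q[:,2]).round(1),np.percentile(q[:,0],[1,99]).round(1),np.percentile(q[:,1],[1,99]).round(1))
for s in(1,-1):
    q=L[(L[...,2]>41)&(L[...,2]<47)&(s*L[...,0]>27)&(s*L[...,0]<52)&(abs(L[...,1])<28)];print("foot z",s,np.median(q[:,2]))
t,_=get_image("top");f=np.load("top.npz")
cv2.imwrite("pics/end.png",np.vstack([np.pad(cv2.resize(p[85:220,200:300],None,fx=2.5,fy=2.5),((0,0),(0,542),(0,0))),cv2.resize(t[165:255,130:460],None,fx=2.4,fy=2.4)])[:,:,::-1])
rep("end")
E
```

```text
True
press 28.82 op 0.0383 gf 103.2 [0.4723 0.0908 0.0408] [-1.2  0.7  5.3]
open 29.26 op 0.0601 gf 0.0 [0.4702 0.0908 0.039 ] [ 0.1 -0.3 -0.4]
foot 1919 44.3 [-53.5  54.2] [-29.9  29.6]
spigot 510 100.2 [-13.9  14.6] [-14.1  13.6]
slab 1247 32.0 [-79.5  80.6] [-34.7  34.8]
foot z 1 44.23278259408694
foot z -1 44.29703506712529
end 31.56 op 0.085 gf 0.0 [0.472  0.0907 0.2596] [ 0.3 -0.1 -0.2]
```

View pics/end.png

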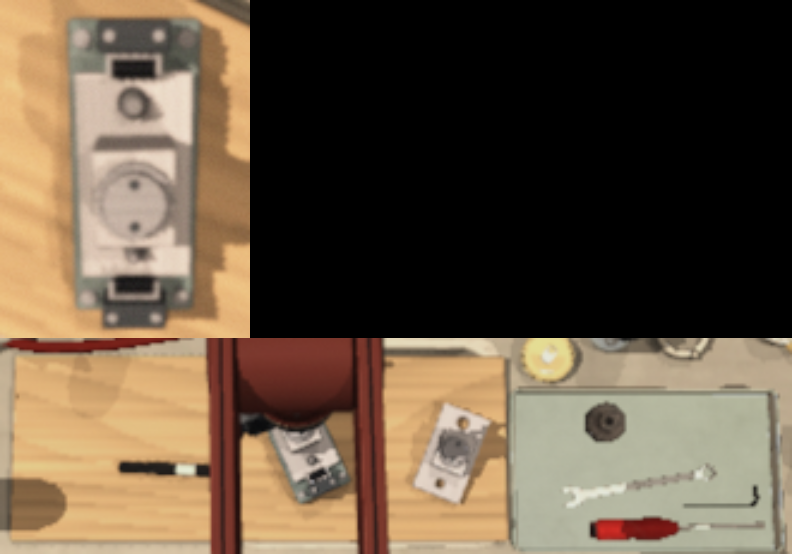

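The block sits level: its foot top is at 44.25 mm at both ends, against 44 expected. Both catch rollers lie over its ends, and the marker, short block and roll are where they should be. I'll give it one confirming push on the spigot with shut fingers, then hand in.

```bash
python3 - <<'E'
from h import *
P=frame([.4716,.0901],24,.0005,.0003)
gripper_to(0.0,20)
move_l([*P,.125],.15,max_force=10)
print(move_l([*P,.092],.02,max_force=28));rep("push")
move_l([*P,.26],.12);hold(.3)
c=get_calibration("wrist");p,d=get_image("wrist");W=cloud(d,c["intrinsics"],c["world_from_camera"])
a=np.radians(24);R=np.array([[np.cos(a),-np.sin(a)],[np.sin(a),np.cos(a)]]);L=W*1000;L[...,:2]=(W[...,:2]-[.4716,.0901])@R*1000
for s in(1,-1):
    q=L[(L[...,2]>41)&(L[...,2]<47)&(s*L[...,0]>27)&(s*L[...,0]<52)&(abs(L[...,1])<28)];print("foot z",s,np.median(q[:,2]))
rep("end");print(job_done())
E
```

```text
False
push 35.17 op 0.0003 gf 0.0 [0.472  0.0906 0.0921] [-0.5 -0.6 -0.3]
foot z 1 44.24565597950109
foot z -1 44.27826048731501
end 37.08 op -0.0001 gf 0.0 [0.4718 0.0906 0.2598] [ 0.1 -0.3 -0.4]
the job is handed in; nothing more can be done
None
```

I handed in the job at about 37 s of the 64 s limit: the roll stands upright in the tray's far strip, and the tall block is on the seat, level at its seated height with its large hole over the thick peg; both catches look snapped over the foot in the camera, but my extra confirming push stopped short of the block, so it added no proof.

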